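# Press the refitted phone screen with the locking clamp

## Task

The phone's screen has just been stuck back on and needs a short press. On the locking clamp that has the phone in it, push the blue handle all the way down so that it locks by itself, take your hand away and leave it locked for about two seconds; then press the red release tab so that the clamp springs open and the phone lies free in its seat. Do not work the other clamp, which holds the battery cell.

Things in the scene. Friction and masses are not known exactly. Their poses are not given: they have to be found in the camera images.
- clamp_a: Locking clamp holding the PHONE (not its twin with the battery cell; left or right varies), fixed. Aluminium base 160 x 172 x 12 mm. Origin: on the table under its pivot; own x from the pivot to the phone (away from the robot, yaw within 0.15 rad), y left, z up. Pivot axis along y at z 48 mm. Blue handle on the -x side; arm with sprung rubber pad on the +x side, red release tab on the +y side.
- clamp_a_handle (a joint): Its handle, rad: 0 open (slopes up 49 degrees), 0.65 dead centre, 0.85 level, locked, at a rigid stop. A spring opens it from below 0.65; above, it stays. Blue paddle 28 mm wide, 14 thick, at own y 0, 42 to 122 mm from the pivot; its top at own x -68 mm is 136 mm above the table when open, 55 locked. Pushing straight down there (3 to 5 N) shuts it; the pusher slides along it a little.
- clamp_a_release (a joint): Its red release tab, rad: 0 at rest, 0.5 fully down; springs back. Plate 30 x 30 x 5 mm, centre at own x -32, y +62 mm, top 46.5 mm above the table; a seesaw about a line along own x at y +28 mm, z 36 mm. Pushed 10 to 13 mm down from above (about 4 N; rigid stop at 14 mm) it lifts the locked handle past dead centre and the spring throws handle and arm up.
- phone: Black phone, 148 x 72 x 8 mm, lying loose, screen up, in the seat of its clamp, long side across the clamp, its middle at own x +62 mm of the clamp. Origin: centre of its underside, 12 mm above the table; own x along its length.
- clamp_b_handle (a joint): Handle of the other clamp, which has the flat black battery cell (36 x 114 x 4 mm) in its seat, rad: 0 open, 0.85 locked. To be left open.

How it is judged:
On the way, in this order (a step that is already met when the one before it is completed fails the run):
1. the phone's clamp is locked shut by itself, with the robot's hand off the clamp (value of joint clamp_a_handle above 0.77 rad and value of joint clamp_a_release below 0.1 rad and contact force between each of the fingers, the arm and clamp_a below 0.3 N), for 1.2 s.
2. the red release tab is pressed while the handle is still down (value of joint clamp_a_release above 0.12 rad and value of joint clamp_a_handle above 0.6 rad).
At the end, for the whole second after the job is handed in: the phone's clamp has sprung open again (handle within 0.15 rad of fully open), its release tab is back at rest, the phone lies still in its seat within 12 mm of where it lay, and the other clamp is open as it was (value of joint each of clamp_a_handle, clamp_b_handle below 0.15 rad and value of joint clamp_a_release below 0.1 rad and distance of phone from where it was at the start of the episode below 0.012 m and linear speed of phone below 0.02 m/s); the robot touches nothing.
It fails at once if the other clamp's handle is pushed (more than 0.2 rad) (value of joint clamp_b_handle above 0.2 rad).
It fails at once if the phone is knocked out of its seat (moved more than 20 mm) (distance of phone from where it was at the start of the episode above 0.02 m).
It also fails if it takes over 42 s, if anything falls off the work surface, if the arm or the gripper's body presses on something with over 40 N, if the wrist force passes 120 N, or if a joint passes its speed limit or range.

## Robot

A 6-joint arm with a two-finger parallel gripper is mounted at the origin on a cart in front of the work surface, level with it; the furniture and walls round the work are solid. World frame = base frame: x ahead of the robot, y to its left, z up, the work surface at z = 0. Lengths are in m, angles in rad, forces in N, time in s.
With the tool pointing down it reaches from about 0.25 to 0.775 m from the base axis. Payload 8.9 kg.
Tool frame: the origin (TCP) lies at the very end of the fingers, on their centre line; the grasp point (between the pads) lies 19 mm behind it; z points along the fingers, y is the line along which they close (so a half turn about z gives the same grasp; the last joint's range is limited). The gripper opens to 85 mm and grips with 20 to 120 N. Pads are 22 mm wide; open, the fingers measure 114 mm over their backs; the gripper's body (76 mm by 85 mm) begins 54 mm behind the grasp point. The pads swing forward as they close: fully open they stand 13 mm farther back than shut.
Start: joints at [-0.139, 0.291, -0.153, 1.127, 0, 1.431], TCP at [0.525, 0, 0.231] pointing down, gripper open.
Joint ranges: [-2.52, 2.52], [-0.91, 1.74], [-1.3, 1.37], [-1.96, 2.02], [-1.52, 1.47], [-3.14, 3.14]. Speed limits (rad/s): [2.22, 2.22, 2.79, 3.14, 3.14, 3.14].

## Interface

Orientations are given as a rotation vector (axis times angle).
In Python, from cell import env gives the robot as it stands. The module is installed in compiled form; this text tells all that it offers.
- The arm moves only by the tool drive_tool, never from a script. Its argument "commands" is a list of rows, each a list of 7 numbers: the finger opening in mm, from 0 to 85.4, then the shift along the tool's x, y, z in mm, then the turn, a rotation vector about the tool's x, y, z in rad. A call has 1 to 5 rows; each row is the pose to reach, as a shift and turn from the pose commanded when the call began, along the tool's axes at that moment; what a row does not reach only later rows make up. A row lasts 1/8 s, in which the tool goes at most 62.5 mm and 10.7 degrees, less where a joint would pass 70% of its speed; a pose out of reach is approached as far as the arm can. A call with a gripper value outside its range is refused whole. The fingers move at their own pace and stop on an object; "grip_force" is the grip in N (left out, the last holds). Time passes only in rows, so rows that repeat a pose let the fingers close. It gives the time, the measured TCP pose, the force, the opening and the grip force at its end, in the units of the state.
- env.get_obs(): the state, without advancing time (a new reading comes with each control period).
- env.read_camera(name): name is "scene" or "side" or "wrist"; returns a dict with "image" (400x640x3 uint8, red, green, blue), "fx", "fy", "cx", "cy" (pixels), "D" ([k1, k2, p1, p2, k3] as OpenCV has them; the pictures are not rectified), "eye" and "rotation" of the camera in the world; the wrist camera has in their place "T_tool_cam" (4x4, takes a point from camera to tool coordinates, whose origin is the TCP and whose axes are the flange's). Camera axes: x right, y down, z forward; pixel columns grow to the right and rows downward; lengths in m; the calibration is good to about 2 mm. A picture is of the moment at which its call begins: read the wrist's pose just before it. There is no depth.
- env.hand_in(): hands the job in; it is judged then, once.
Trained networks look in a picture, given as the dict that the camera call returned (one of the last four; its "shot" number tells which), for a name from the list of things; names that differ only in an ending like _2 or _b are one class to them, and where a whole thing is asked for, a point or a joint stands for the part that bears it (a point fixed in the world has none). Each returns a list of dicts, best first, with "score" (0 to 1); they miss things now and then, are a little off and sometimes report something else, mostly with a low value. They report only what shows in the picture. A call takes as long as a camera call.
- env.cut_out(picture, thing): "mask" (400x640 bool, what is visible of it) and "at" ([column, row] in pixels, amid what is visible of it).
The state is a dict: "time": time; "joint_pos": joint angles; "joint_velocities": joint speeds; "joint_torque": joint torques, N m; "eef_pos": TCP position; "eef_rot": TCP orientation; "wrist_force": force on the tool from outside, world axes, zero at the start; "ft_torque": the same for the moment, N m; "opening": finger opening in m; "gripper_force": force on a finger pad.
Only numpy, scipy, OpenCV 4.12 (cv2) and the standard library are available. Lean on these libraries where they do the work, as an engineer would, in place of code of your own. Each camera call takes 0.05 s, during which the arm holds its last target. There are 200 camera calls.

## Working session

There is one attempt and no reset: what is moved stays moved. The work goes in short steps, Python scripts to look and compute and a tool call to move; the robot and the scene stay as the last step left them, time stands still between calls to the robot, and variables do not carry over. Pictures are saved under pics/ and viewed, at most 10 in all, crops included, and the job is handed in when it is done.

Besides the shell and the picture viewer there is one more tool, called after "Emit:" as a command line: name --pt "numbers of a row" for each row, then --argument value for the rest. drive_tool: Moves the arm, as the interface text tells. Its arguments: {"type":"object","properties":{"commands":{"type":"array"},"grip_force":{"type":"number"}},"required":["commands"]}

```bash
mkdir -p pics; cat > h.py <<'E'
import numpy as np, cv2
from scipy.spatial.transform import Rotation as R
from cell import env
def K(p): return np.array([[p['fx'],0,p['cx']],[0,p['fy'],p['cy']],[0,0,1.]])
def pose(p,o=None):
    if 'eye' in p: 
        r=np.array(p['rotation'])
        r=r if r.shape==(3,3) else R.from_rotvec(r).as_matrix()
        return np.array(p['eye']),r
    T=np.array(p['T_tool_cam']);Rt=R.from_rotvec(o['eef_rot']).as_matrix()
    return np.array(o['eef_pos'])+Rt@T[:3,3],Rt@T[:3,:3]
def ray(p,uv,z,o=None):
    e,r=pose(p,o)
    q=cv2.undistortPoints(np.array([[uv]],float),K(p),np.array(p['D'],float))[0,0]
    d=r@np.array([q[0],q[1],1]);return e+d*(z-e[2])/d[2]
def proj(p,X,o=None):
    e,r=pose(p,o)
    return cv2.projectPoints((np.atleast_2d(X)-e)@r,np.zeros(3),np.zeros(3),K(p),np.array(p['D'],float))[0][:,0]
def save(p,n): cv2.imwrite('pics/'+n,p['image'][:,:,::-1])
E
python3 - <<'E'
from h import *
o=env.get_obs();print(o['eef_pos'],o['eef_rot'],o['time'],o['wrist_force'])
ps=[]
for n in ['scene','wrist']:
    p=env.read_camera(n);save(p,n+'0.png');e,r=pose(p,o);print(n,e,r[:,2],p['fx'])
    for t in ['phone','clamp_a_handle','clamp_a_release','clamp_a']:
        for c in env.cut_out(p,t): print(t,round(c['score'],2),c['at'],c['mask'].sum(),[ray(p,c['at'],z,o).round(3) for z in ((.02,) if t=='phone' else (.0465,) if 'rel' in t else (.1,))])
np.save('x.npy',0)
a=cv2.imread('pics/scene0.png');b=cv2.imread('pics/wrist0.png')
E
```

```text
[5.24560835e-01 5.65127290e-05 2.30743587e-01] [-2.22071305e+00 -2.22068166e+00  1.20304657e-03] 0.0 [-0.94081123  0.71135882 -0.65387817]
scene [ 0.18785487 -0.47157381  0.58583219] [ 0.39240004  0.6762327  -0.6234834 ] 379.97289125455217
phone 0.64 [385.3, 244.2] 1424 [array([ 0.569, -0.064,  0.02 ])]
clamp_a_handle 0.66 [334.4, 226.4] 432 [array([ 0.462, -0.036,  0.1  ])]
clamp_a_release 0.65 [337.4, 236.0] 202 [array([ 0.483, -0.015,  0.046])]
clamp_a_release 0.42 [275.8, 150.8] 160 [array([0.512, 0.342, 0.046])]
clamp_a 0.87 [351.5, 253.5] 3744 [array([ 0.451, -0.109,  0.1  ])]
wrist [0.52414507 0.07054248 0.37254289] [-0.00170287 -0.27378869 -0.96178836] 276.11874435734575
phone 0.8 [356.3, 198.7] 4951 [array([ 0.576, -0.03 ,  0.02 ])]
clamp_a_handle 0.86 [256.7, 224.2] 2130 [array([ 0.46 , -0.035,  0.1  ])]
clamp_a_release 0.67 [287.8, 164.6] 1266 [array([0.489, 0.02 , 0.046])]
clamp_a 0.74 [299.8, 211.8] 10361 [array([ 0.506, -0.022,  0.1  ])]
```

View pics/scene0.png

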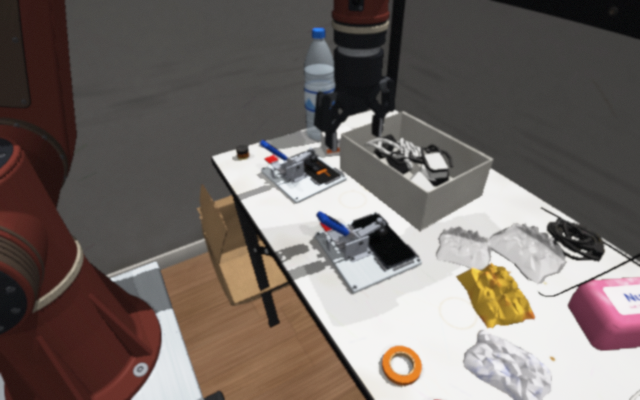

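View pics/wrist0.png

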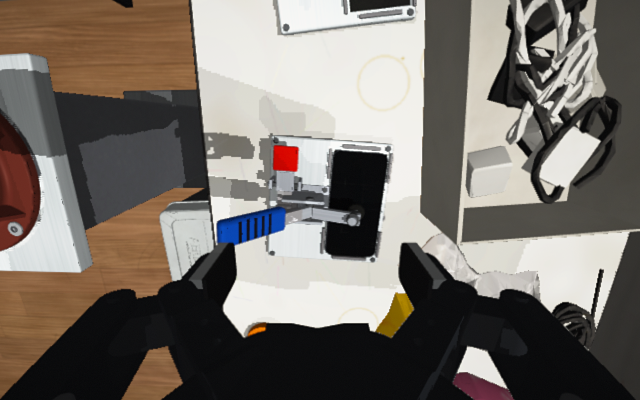

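The near clamp, at wrist pixel (300,205), holds the all-black phone. Its red tab is at (286,158) and its blue paddle at (252,226). The battery clamp is the far one, at scene pixel (305,175). Next I'll fit the clamp's pose.

```bash
cat > fit.py <<'E'
from h import *
from scipy.optimize import least_squares
o=env.get_obs();c,s=np.cos(np.radians(49)),np.sin(np.radians(49))
def W(q,P): 
    P=np.atleast_2d(P);cy,sy=np.cos(q[2]),np.sin(q[2])
    return np.c_[q[0]+cy*P[:,0]-sy*P[:,1],q[1]+sy*P[:,0]+cy*P[:,1],P[:,2]]
tab=np.array([[-.032+a,.062+b,.0465] for a,b in((-.015,-.015),(-.015,.015),(.015,.015),(.015,-.015))])
pad=np.array([[-d*c+.007*s,y,.048+d*s+.007*c] for d,y in((.042,-.014),(.122,-.014),(.122,.014),(.042,.014))])
ph=np.array([[.062+a,b,.02] for a,b in((-.036,-.074),(-.036,.074),(.036,.074),(.036,-.074))])
if __name__=='__main__':
    p=env.read_camera('wrist');im=p['image'].astype(int)
    red=(im[...,0]>180)&(im[...,1]<70)&(im[...,2]<70); red[300:]=0
    n,l,st,ce=cv2.connectedComponentsWithStats(red.astype(np.uint8));k=1+np.argmax(st[1:,4]);rc=ce[k];print('red',rc,st[k])
    pm=env.cut_out(p,'phone')[0]['mask'].astype(np.uint8)
    rect=cv2.minAreaRect(cv2.findNonZero(pm));print(rect)
    bx=cv2.boxPoints(rect)
    e=env.cut_out(p,'clamp_a_handle')[0]
    blue=(im[...,2]>120)&(im[...,0]<70);blue[300:]=0;bc=np.argwhere(blue).mean(0)[::-1];print('blue',bc,blue.sum())
    def res(q):
        P=proj(p,W(q,ph),o)
        d=[P[np.argmin(((P-b)**2).sum(1))]-b for b in bx]
        return np.r_[2*(proj(p,W(q,tab),o).mean(0)-rc),np.ravel(d),proj(p,W(q,pad),o).mean(0)-bc]
    f=least_squares(res,[.52,-.04,0],x_scale=[.1,.1,.1]);q=f.x;print('pose',q,f.fun.round(1))
    np.save('q.npy',q)
    # independent red check from scene
    sc=env.read_camera('scene');is_=sc['image'].astype(int);r=(is_[...,0]>150)&(is_[...,1]<70)&(is_[...,2]<70);r[:,:300]=0;r[260:]=0
    r[:,350:]=0;r[:215]=0
    print('scene red',np.argwhere(r).mean(0)[::-1],r.sum(),proj(sc,W(q,tab)).mean(0))
    for P,nm in((W(q,[-.068,0,.136]),'handle'),(W(q,[-.032,.062,.0465]),'tab')): print(nm,P.round(4))
    out=[]
    for pp,oo,nm in((p,o,'w'),(sc,None,'s')):
        v=cv2.resize(pp['image'][:,:,::-1].copy(),None,fx=4,fy=4)
        for M in(tab,pad,ph): cv2.polylines(v,[(proj(pp,W(q,M),oo)*4+2).astype(int)],True,(0,255,0),1)
        out.append(v[450:1050,800:1600] if nm=='w' else v[750:1150,1200:2000])
    cv2.imwrite('pics/fit.png',cv2.resize(np.vstack(out),None,fx=.6,fy=.6))
E
python3 fit.py
```

```text
red [285.16666667 157.97252747] [274 146  24  25 546]
((354.5494689941406, 203.329345703125), (53.98065185546875, 106.03343200683594), 6.709836959838867)
blue [249.86823735 226.62478185] 1146
pose [ 0.51199718 -0.03654498 -0.08557065] [-1.7 -1.6  0.8  1.7 -1.   1.5  1.5  0.2 -2.4 -0.8  3.6  0.5]
scene red [325.68421053 227.94736842] 19 [327.5838945  223.06169693]
handle [[ 0.4442 -0.0307  0.136 ]]
tab [[0.4854 0.028  0.0465]]
```

View pics/fit.png

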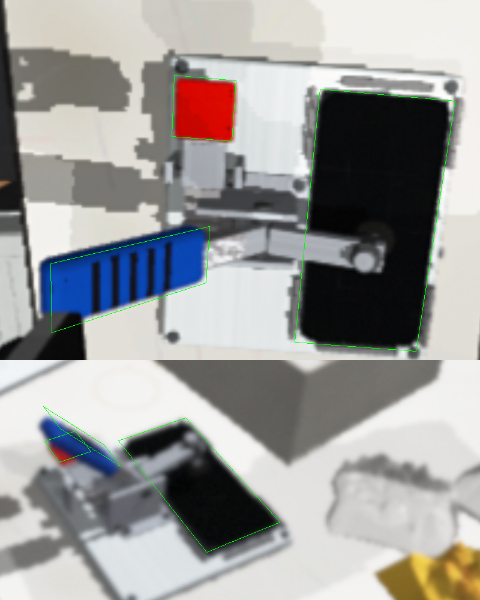

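The fit is good to about 2 mm: the tab and phone outlines match in both views. The tool axes in the world are x=+Y, y=+X, z=down. I'll close the fingers and move over the handle.

Emit:
drive_tool --pt "0 -15 -40 0 0 0 0" --pt "0 -29 -81 0 0 0 0" --pt "0 -29 -81 30 0 0 0" --pt "0 -29 -81 60 0 0 0" --pt "0 -29 -81 60 0 0 0" --grip_force 30

```text
time: 1.32
eef_pos: [0.4425, -0.0287, 0.1701]
eef_rot: [-2.22, -2.219, 0.003]
wrist_force: [0.0, 0.5, 0.8]
opening: 0.0
gripper_force: 0.0
```

```bash
python3 - <<'E'
from fit import *
p=env.read_camera('wrist');q=np.load('q.npy');v=p['image'][:,:,::-1].copy()
for M in(tab,pad,ph): cv2.polylines(v,[proj(p,W(q,M),o).astype(int)],True,(0,255,0),1)
cv2.imwrite('pics/w1.png',v);print(o['time'],o['eef_pos'],o['opening'],o['wrist_force'])
E
```

```text
1.325 [ 0.44254619 -0.02872905  0.17010242] 2.3136432888137483e-05 [0.04513459 0.53286995 0.83641849]
```

View pics/w1.png

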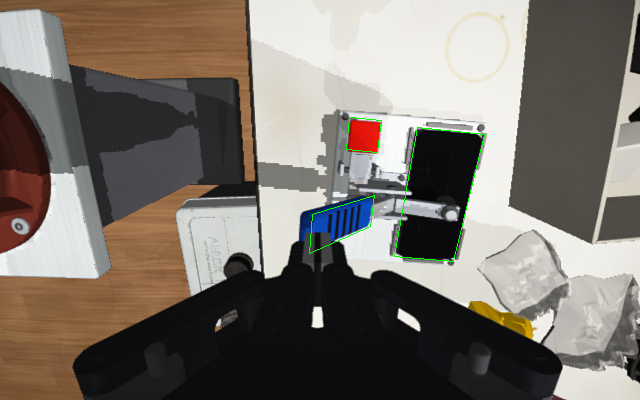

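The green overlay matches the tab and phone. The paddle's extra 9 px on its left, around (302,225), is its end face. The fingertips are over the paddle at (318,240), so I'll push down.

Emit:
drive_tool --pt "0 0 0 25 0 0 0" --pt "0 0 0 45 0 0 0" --pt "0 0 0 65 0 0 0" --pt "0 0 0 85 0 0 0" --pt "0 0 0 100 0 0 0"

```text
time: 2.0
eef_pos: [0.4453, -0.0292, 0.0722]
eef_rot: [2.22, 2.22, 0.002]
wrist_force: [-2.7, -0.1, 6.2]
opening: 0.0001
gripper_force: 2.5
```

Emit:
drive_tool --pt "0 0 0 6 0 0 0" --pt "0 0 0 11 0 0 0" --pt "0 0 0 14 0 0 0" --pt "0 0 0 15 0 0 0" --pt "0 0 0 15 0 0 0"

```text
time: 2.62
eef_pos: [0.4441, -0.029, 0.0564]
eef_rot: [2.221, 2.221, 0.0]
wrist_force: [-0.2, 0.5, -0.9]
opening: 0.0003
gripper_force: 0.0
```

Emit:
drive_tool --pt "0 0 0 2 0 0 0" --pt "0 0 0 4 0 0 0" --pt "0 0 0 4 0 0 0"

```text
time: 3.0
eef_pos: [0.4445, -0.0291, 0.0547]
eef_rot: [2.22, 2.22, 0.001]
wrist_force: [-12.3, 1.5, 45.7]
opening: 0.0002
gripper_force: 22.7
```

The handle is hard on its stop at z = 54.7 mm, which means it is locked. I'll lift off.

Emit:
drive_tool --pt "0 0 0 -10 0 0 0" --pt "0 0 0 -40 0 0 0" --pt "0 0 0 -80 0 0 0" --pt "0 0 0 -110 0 0 0" --pt "0 0 0 -110 0 0 0"

```text
time: 3.62
eef_pos: [0.4456, -0.0293, 0.1643]
eef_rot: [2.219, 2.219, 0.003]
wrist_force: [0.4, -0.4, -0.5]
opening: 0.0
gripper_force: 0.0
```

```bash
python3 - <<'E'
from fit import *
p=env.read_camera('wrist');q=np.load('q.npy');v=p['image'][:,:,::-1].copy()
for M in(tab,ph): cv2.polylines(v,[proj(p,W(q,M),o).astype(int)],True,(0,255,0),1)
cv2.imwrite('pics/w2.png',v);print(o['time'],o['eef_pos'],o['wrist_force'])
im=p['image'].astype(int);red=(im[...,0]>180)&(im[...,1]<70)&(im[...,2]<70); red[300:]=0;red[:,450:]=0
rc=np.argwhere(red).mean(0)[::-1];print(rc,red.sum(),ray(p,rc,.0465,o))
E
```

```text
3.625 [ 0.44556777 -0.02934327  0.16426398] [ 0.35899793 -0.44148962 -0.54983499]
[361.03194888 135.83919063] 939 [0.48575121 0.02702832 0.0465    ]
```

View pics/w2.png

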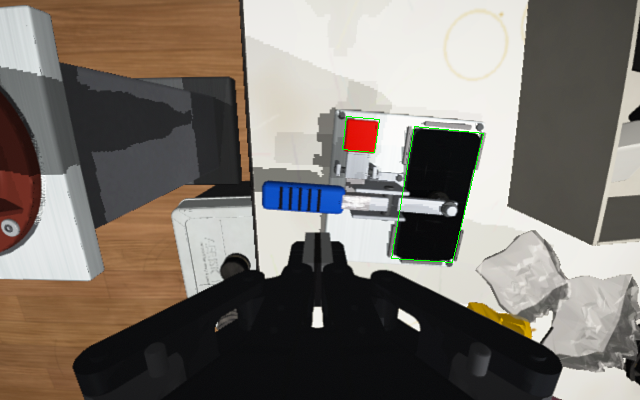

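The handle is level and locked: the blue paddle lies at columns 263–345, row 198. The tab is at (361,136), world (0.4855, 0.027). I'll move over the tab, slightly outward of its centre, while the lock time passes.

Emit:
drive_tool --pt "0 31 20 0 0 0 0" --pt "0 62 40 0 0 0 0" --pt "0 62 40 40 0 0 0" --pt "0 62 40 80 0 0 0" --pt "0 62 40 100 0 0 0"

```text
time: 4.3
eef_pos: [0.4816, 0.0333, 0.0591]
eef_rot: [-2.219, -2.219, 0.005]
wrist_force: [-0.3, 0.2, 0.4]
opening: 0.0001
gripper_force: 0.0
```

Emit:
drive_tool --pt "0 0 0 0 0 0 0" --pt "0 0 0 0 0 0 0" --pt "0 0 0 0 0 0 0" --pt "0 0 0 0 0 0 0" --pt "0 0 0 0 0 0 0"

```text
time: 4.92
eef_pos: [0.4843, 0.033, 0.0627]
eef_rot: [2.221, 2.221, 0.001]
wrist_force: [0.0, 0.7, -0.4]
opening: -0.0001
gripper_force: 0.0
```

Emit:
drive_tool --pt "0 0 0 0 0 0 0" --pt "0 0 0 0 0 0 0" --pt "0 0 0 0 0 0 0" --pt "0 0 0 0 0 0 0" --pt "0 0 0 0 0 0 0"

```text
time: 5.55
eef_pos: [0.484, 0.033, 0.0623]
eef_rot: [-2.221, -2.221, 0.0]
wrist_force: [0.2, -0.3, -0.1]
opening: 0.0001
gripper_force: 0.0
```

```bash
python3 - <<'E'
from fit import *
p=env.read_camera('side');save(p,'s3.png');print(o['time'],o['eef_pos'],o['wrist_force'])
w=env.read_camera('wrist');c=np.clip;u=proj(p,o['eef_pos'])[0];print(u)
v=np.hstack([p['image'],]) 
x,y=int(c(u[0]-100,0,440)),int(c(u[1]-75,0,250))
a=cv2.resize(p['image'][y:y+150,x:x+200],(400,300));b=cv2.resize(w['image'],(400,250))
cv2.imwrite('pics/m3.png',np.vstack([a,b])[:,:,::-1])
E
```

```text
5.55 [0.48399196 0.0330092  0.06227708] [ 0.18072478 -0.34177502 -0.07143845]
[339.66625557 176.52027813]
```

View pics/m3.png

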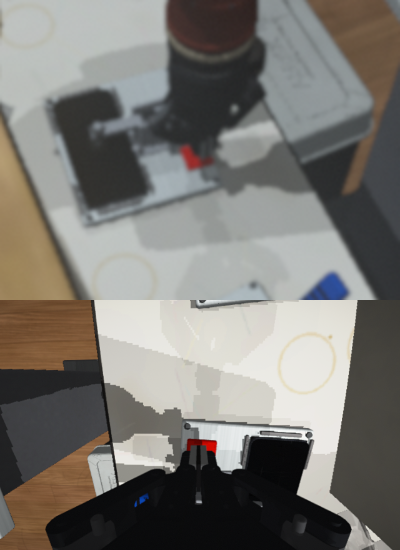

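At (200,155) in the side crop and (200,450) in the wrist view, the closed fingertips are centred over the red tab and the handle is still down. The hand has been off the clamp for more than 2 s, so I'll press.

Emit:
drive_tool --pt "0 0 0 12 0 0 0" --pt "0 0 0 18 0 0 0" --pt "0 0 0 23 0 0 0" --pt "0 0 0 27 0 0 0" --pt "0 0 0 27 0 0 0"

```text
time: 6.28
eef_pos: [0.4837, 0.0333, 0.0347]
eef_rot: [-2.22, -2.221, 0.0]
wrist_force: [-0.3, 1.5, 1.2]
opening: -0.0001
gripper_force: 0.8
```

```bash
python3 - <<'E'
from fit import *
p=env.read_camera('side');w=env.read_camera('wrist');print(o['time'],o['eef_pos'],o['wrist_force'])
a=cv2.resize(p['image'][100:250,240:440],(400,300));b=cv2.resize(w['image'],(400,250))
cv2.imwrite('pics/m4.png',np.vstack([a,b])[:,:,::-1])
E
```

```text
6.275 [0.48365386 0.03332766 0.03473994] [-0.27240188  1.47753587  1.18327677]
```

View pics/m4.png

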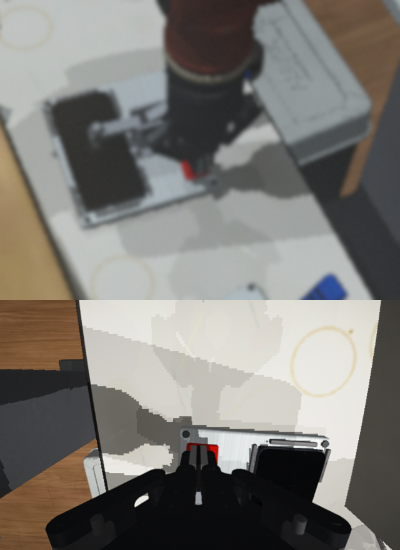

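The blue is gone from beside the hand and now shows higher up at (247,75) in the side crop. With the low force, that suggests it has sprung open. I'll lift straight up and check.

Emit:
drive_tool --pt "0 0 0 -15 0 0 0" --pt "0 5 0 -50 0 0 0" --pt "0 15 0 -100 0 0 0" --pt "0 30 0 -160 0 0 0" --pt "0 30 0 -200 0 0 0"

```text
time: 7.0
eef_pos: [0.4845, 0.0634, 0.238]
eef_rot: [2.219, 2.221, 0.002]
wrist_force: [0.6, -0.5, -0.4]
opening: 0.0
gripper_force: 0.0
```

Emit:
drive_tool --pt "0 -40 40 0 0 0 0" --pt "0 -40 40 0 0 0 0" --pt "0 -40 40 0 0 0 0" --pt "0 -40 40 0 0 0 0"

```text
time: 7.5
eef_pos: [0.5232, 0.0234, 0.235]
eef_rot: [-2.22, -2.221, 0.001]
wrist_force: [0.6, -0.9, -0.2]
opening: -0.0002
gripper_force: 0.0
```

```bash
python3 - <<'E'
from fit import *
p=env.read_camera('wrist');q=np.load('q.npy');v=p['image'][:,:,::-1].copy()
for M in(tab,pad,ph): cv2.polylines(v,[proj(p,W(q,M),o).astype(int)],True,(0,255,0),1)
s=env.read_camera('scene');a=cv2.resize(s['image'][130:300,200:440,::-1],(640,453))
cv2.imwrite('pics/m5.png',cv2.resize(np.vstack([v[:350],a]),(474,594)));print(o['time'],o['eef_pos'],o['wrist_force'])
E
```

```text
7.5 [0.52319917 0.02342837 0.23500845] [ 0.61957952 -0.87236236 -0.16458282]
```

View pics/m5.png

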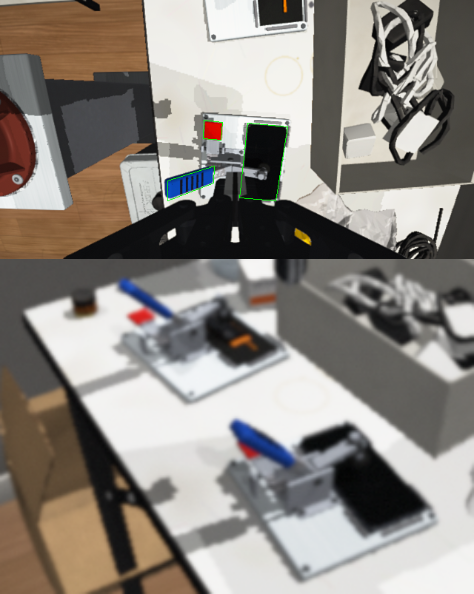

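The handle is open again, with the paddle at (190,183) matching the open model. The tab is level at (213,130), the phone sits in its outline at (265,160), and the other clamp's handle is still up. I'm handing in.

```bash
python3 -c "
from cell import env
print(env.hand_in())"
```

```text
the job is handed in; nothing more can be done
None
```

I handed the job in: the phone's clamp was locked for about 2.5 s with the hand off, then sprung open with the red tab; the phone lies in its seat and the other clamp was not touched (the hand-in returned no verdict).

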